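# Take up the brake of a plating turntable through its adjuster slot

### The job

The plating turntable spins too freely. Take the adjusting blade out of its block, reach through the slot in the turntable's cover and push the star wheel round tooth by tooth until the brake shoe bears on the platter's rim and the wheel comes up firm against a push of about 10 N; never force it (18 N would bend the teeth). Then stand the blade back in its block, and leave the dish, the vial and the bottle as they are.

Things in the scene. Friction and masses are not known exactly. Their poses are not given: they have to be found in the camera images.
- turntable: Grey bench turntable fixed to the desk, 128 x 228 mm. Origin on the desk, z up, x along the slot (away from the robot, give or take 17 degrees), y from the adjuster housing (at -y: a box 84 x 74 mm, its flat aluminium cover 65 mm above the desk) to the steel platter (at +y: centre at y = +65 mm, 120 mm across, top 59 mm above the desk).
- slot (a point): Point on the cover's top straight above the star wheel's axle, at (0, -55, 65) mm in the turntable's frame; axes as the turntable's. The cover is 4 mm thick; its slot is 10 mm wide (y) and runs from x = -13 to x = +14.5 mm from this point. One blade stroke in it from x = -6 to x = +10 mm, tip 10.5 mm under the cover's top, turns the wheel by one tooth; it is too short for two.
- star_wheel: Steel star wheel under the slot, 8 mm thick, 50 mm over its 12 teeth (30 degrees apart, 8 mm deep, 5.5 mm thick at the root, 2 mm at the tip). Origin on its axle, which lies along the turntable's y, 31 mm under the cover's top: the teeth pass 6 mm under it. Pushing the top teeth towards the turntable's +x (positive turn about y) takes the brake up, 2.5 mm of shoe travel a tooth.
- plunger: Nose of the spring plunger inside the housing that holds the star wheel in notches, one a tooth. In a notch a tooth stands right under the slot point and the gaps beside it are at x = -6 and +6 mm (7 mm wide at 10 mm under the cover's top). Over to the next notch takes about 2 to 6 N at the teeth; the wheel falls into it by itself after half a tooth. Not to be handled.
- shoe: Brake shoe by the platter, dark lining 34 x 15 mm. Origin in the middle of the lining's face, 50 mm above the desk. It moves along the turntable's +y to the rim, met 2 to 5 strokes from the start; the wheel then stops dead, at any point of a stroke (10 N at the teeth press it on with some 30 N). Stopped before half a tooth, the wheel springs back a little when let go: that is right.
- rim (a point): Nominal point of the platter's rim opposite the shoe, 60 mm from the spindle, 50 mm above the desk; axes as the turntable's; 6 to 10 mm from the shoe along y at the start. The worn rim runs up to 1.5 mm either way out of true, so where the shoe meets it can only be felt.
- platter: Steel platter 120 mm across and 17 mm thick that turns on the spindle (axis z through its origin, at its underside, 42 mm above the desk). Its rim is the brake surface. It may stay as it stands.
- blade: Adjusting blade, 108 mm long, 70 g, loose, upright in its block: steel blade 3 mm thick (x), 6 mm wide (y), 44 mm long; round collar 18 mm across up to 50 mm; black grip 16 mm (x) by 20 mm (y) from 50 to 108 mm. Origin at the blade's tip, z up the tool. In the slot its y lies across the slot (along the turntable's y, either way round). Hold it across the 16 mm with 80 N or more, or it tilts.
- tool_block: Aluminium block 56 x 56 x 50 mm fixed on the desk, origin in the middle of its underside. Its middle hole is 12.5 mm across and 47 mm deep (two small holes beside it are empty). With the blade home the collar rests on the block's top and the tip is 6 mm above the desk.
- dish: Closed culture dish, 63 mm across, 14 mm high, loose in the middle of the platter; origin at its underside. Leave alone.
- vial: Glass vial 21 mm across, 55 mm high, loose, at the back of the desk. Leave alone.
- bottle: White bottle with a blue cap, 48 mm across, 112 mm high, loose, at the back of the desk. Leave alone.
Things that resemble listed ones, but are neither listed nor needed, are in the scene too. Of the things shaped like the tool_block, the aluminium one is meant.

How it is judged:
By the outcome, as a careful person would: the job done as asked, in the order asked, and still so for the second after the job is handed in, with the robot touching nothing.
It also fails if it takes over 64 s, if anything falls off the work surface, if the arm or the gripper's body presses on something with over 40 N, if the wrist force passes 120 N, or if a joint passes its speed limit or range.

### The arm

A 6-joint arm with a two-finger parallel gripper is mounted at the origin on a cart in front of the work surface, level with it; the furniture and walls round the work are solid. World frame = base frame: x ahead of the robot, y to its left, z up, the work surface at z = 0. Lengths are in m, angles in degrees, forces in N, time in s.
With the tool pointing down it reaches from about 0.35 to 0.775 m from the base axis. Payload 5.5 kg.
Tool frame: the origin (TCP) lies midway between the tips of the shut fingers; the grasp point (between the pads) lies 19 mm behind it (bot.hold_point_z is the distance from the TCP to the grasp point, in m); z points along the fingers, y is the line along which they close (so a half turn about z gives the same grasp; the last joint's range is limited). The gripper opens to 85 mm and grips with 20 to 120 N. Pads are 22 mm wide; open, the fingers measure 114 mm over their backs; the gripper's body (76 mm by 85 mm) begins 54 mm behind the grasp point. The pads swing forward as they close: fully open they stand 13 mm farther back than shut.
Start: joints at [-71.425, 17.945, 2.641, 74.691, 0, 82.002], TCP at [0.257, -0.514, 0.231] pointing down, gripper open.
Joint ranges: [-158.12, 158.12], [-49.38, 96.58], [-58.88, 72.47], [-126.05, 133.96], [-84.25, 85.87], [-180, 180]. Speed limits (degrees/s): [147.25, 147.25, 180, 180, 180, 180].

### API

Orientations are given as a 3x3 rotation matrix whose columns are the frame's x, y, z axes.
In Python, from bench import readout, imaging, finish_job, bot gives the robot as it stands.
- The arm moves only by the tool step_arm, never from a script. Its argument "deltas" is one flat list of numbers, 7 for each row, row after row: the closure in counts, from 0 (fully open) to 255 (shut), then the shift along the tool's x, y, z in mm, then the turn, a rotation vector about the tool's x, y, z in degrees. In form: [fingers, tx, ty, tz, wx, wy, wz, fingers, tx, ty, tz, wx, wy, wz, ...]. A call has 1 to 5 rows; each row shifts and turns the commanded pose from where the row before left it, along the tool's axes as they then stand; what a row does not reach is not made up. A row lasts 1/8 s, in which the tool goes at most 62.5 mm and 10.7 degrees, less where a joint would pass 70% of its speed; a pose out of reach is approached as far as the arm can. A call with a gripper value outside its range is refused whole. The fingers move at their own pace and stop on an object; "grip_force" is the grip in N (left out, the last holds). Time passes only in rows, so rows that do not move let the fingers close. It gives the time, the measured TCP pose, the force, the opening and the grip force at its end, in the units of the state.
- readout.sense(): the state, without advancing time (a new reading comes with each control period).
- imaging.read_camera(name): name is "scene" or "top" or "wrist"; returns the picture (400x640x3 uint8, red, green, blue); there is no depth.
- imaging.camera_model(name): a dict with "fov_y" (degrees; the focal length in pixels is half the picture's height over the tangent of half this angle, whatever the lens; pixels are square), "cx", "cy" (the principal point, pixels), "T" (4x4, takes a point from camera to world coordinates). Camera axes: x right, y down, z forward; pixel columns grow to the right and rows downward; lengths in m; the calibration is good to about 2 mm. A picture is of the moment at which its call begins: read the wrist's pose just before it. camera_model takes no time and is no camera call; for the wrist camera it gives the pose at the moment of the call.
- finish_job(): hands the job in; it is judged then, once.
Trained networks look in the newest picture that a camera, given by its name, has taken for a name from the list of things; names that differ only in an ending like _2 or _b are one class to them, and where a whole thing is asked for, a point or a joint stands for the part that bears it (a point fixed in the world has none). Each returns a list of dicts, best first, with "score" (0 to 1); they miss things now and then, are a little off and sometimes report something else, mostly with a low value. They report only what shows in the picture. A call takes as long as a camera call. They do not tell look-alikes from the thing itself.
- imaging.trace(camera, target): "region" (400x640 bool, what is visible of it) and "position" ([column, row] in pixels, amid what is visible of it).
- imaging.mark_of(camera, target): "position" ([column, row] in pixels: a listed point, or the origin of a listed thing).
The state is a dict: "clock": time; "joint_positions": joint angles; "qvel": joint speeds; "effort": joint torques, N m; "tcp_pos": TCP position; "tool_rot": TCP orientation; "contact_force": force on the tool from outside, world axes, zero at the start; "ft_torque": the same for the moment, N m; "width": finger opening in m; "finger_force": force on a finger pad.
Only numpy, scipy, OpenCV 4.12 (cv2) and the standard library are available. Lean on these libraries where they do the work, as an engineer would, in place of code of your own. Each camera call takes 0.05 s, during which the arm holds its last target. There are 200 camera calls.

## Working session

There is one attempt and no reset: what is moved stays moved. The work goes in short steps, Python scripts to look and compute and a tool call to move; the robot and the scene stay as the last step left them, time stands still between calls to the robot, and variables do not carry over. Pictures are saved under pics/ and viewed, at most 10 in all, crops included, and the job is handed in when it is done.

Besides the shell and the picture viewer there is one more tool, called after "Request:" by a JSON object that holds its "method" and its "body", one argument or row to a line. step_arm: Moves the arm, as the interface text tells. Its arguments: {"type":"object","properties":{"deltas":{"type":"array","items":{"type":"number"}},"grip_force":{"type":"number"}},"required":["deltas"]}

```bash
mkdir -p pics; ls; cat > h.py <<'E'
import numpy as np, cv2
from bench import readout, imaging, finish_job, bot
def ray(cam,p,M=None):
    m=M or imaging.camera_model(cam); f=200/np.tan(np.radians(m["fov_y"])/2); T=np.array(m["T"])
    d=T[:3,:3]@np.array([(p[0]-m["cx"])/f,(p[1]-m["cy"])/f,1]); return T[:3,3],d/np.linalg.norm(d)
def atz(r,z): o,d=r; return o+d*(z-o[2])/d[2]
def tri(rs):
    A=sum(np.eye(3)-np.outer(d,d) for o,d in rs); b=sum((np.eye(3)-np.outer(d,d))@o for o,d in rs); return np.linalg.solve(A,b)
def save(n,im): cv2.imwrite("pics/"+n,cv2.cvtColor(im,cv2.COLOR_RGB2BGR))
E
python3 - <<'E'
from h import *
np.set_printoptions(precision=4,suppress=True)
a=imaging.read_camera("scene");b=imaging.read_camera("top")
save("s.png",np.vstack([a,b])[:, :]) 
cv2.imwrite("pics/st.png",cv2.resize(cv2.imread("pics/s.png"),(480,600)))
save("top.png",b);save("scene.png",a)
for n in ["scene","top"]:
    m=imaging.camera_model(n);print(n,m["fov_y"],m["cx"],m["cy"],np.array(m["T"]))
    for t in ["turntable","slot","blade","tool_block","platter","shoe","rim","star_wheel","dish"]:
        for d in imaging.mark_of(n,t): print(t,np.round(d["position"]),round(d["score"],2),atz(ray(n,d["position"]),0.05))
E
```

```text
pics
scene 47.371060641601666 325.33425099265605 191.7922976355917 [[ 0.8984 -0.2078  0.3869  0.2469]
 [-0.4387 -0.3816  0.8136 -0.7217]
 [-0.0214 -0.9007 -0.434   0.45  ]
 [ 0.      0.      0.      1.    ]]
turntable [276. 212.] 0.97 [ 0.4844 -0.0059  0.05  ]
slot [275. 197.] 0.69 [0.5052 0.0567 0.05  ]
tool_block [360. 268.] 0.81 [ 0.5342 -0.2323  0.05  ]
tool_block [306. 303.] 0.57 [ 0.4294 -0.2696  0.05  ]
tool_block [269. 173.] 0.27 [0.536  0.1772 0.05  ]
platter [271. 180.] 0.93 [0.5278 0.1383 0.05  ]
rim [275. 212.] 0.59 [ 0.4832 -0.0039  0.05  ]
rim [277. 192.] 0.58 [0.5167 0.0723 0.05  ]
dish [267. 174.] 0.96 [0.5306 0.1732 0.05  ]
top 47.02099138286719 325.61161404507453 193.12638226538695 [[-0.0599 -0.9756  0.2112  0.4094]
 [-0.9982  0.0582 -0.0142 -0.0169]
 [ 0.0015 -0.2116 -0.9773  0.8935]
 [ 0.      0.      0.      1.    ]]
turntable [271. 239.] 0.69 [0.5115 0.0755 0.05  ]
turntable [424. 263.] 0.61 [ 0.4518 -0.1997  0.05  ]
slot [294. 248.] 0.96 [0.4935 0.0355 0.05  ]
blade [423. 260.] 0.62 [ 0.457  -0.1994  0.05  ]
tool_block [422. 263.] 0.95 [ 0.4516 -0.1964  0.05  ]
tool_block [398. 205.] 0.94 [ 0.5602 -0.1622  0.05  ]
tool_block [267. 240.] 0.41 [0.5108 0.0836 0.05  ]
platter [230. 230.] 0.96 [0.5332 0.1509 0.05  ]
shoe [267. 237.] 0.7 [0.516 0.084 0.05 ]
rim [261. 234.] 0.68 [0.5213 0.0941 0.05  ]
rim [233. 230.] 0.36 [0.5327 0.1454 0.05  ]
star_wheel [294. 244.] 0.66 [0.5   0.035 0.05 ]
dish [228. 231.] 0.95 [0.531  0.1539 0.05  ]
```

```bash
python3 - <<'E'
import cv2,numpy as np
s=cv2.imread("pics/scene.png");t=cv2.imread("pics/top.png")
cv2.imwrite("pics/v1.png",np.vstack([s[100:400,150:550],t[100:400,150:550]]))
cv2.imwrite("pics/v2.png",cv2.resize(np.hstack([s[150:350,220:420],t[160:360,260:460]]),(800,400)))
E
```

```text
(no output)
```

View pics/v1.png

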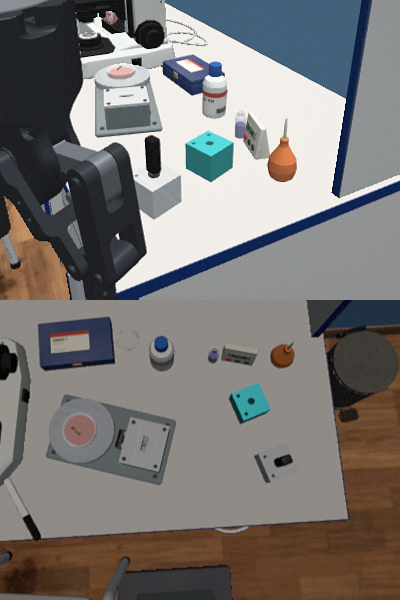

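View pics/v2.png

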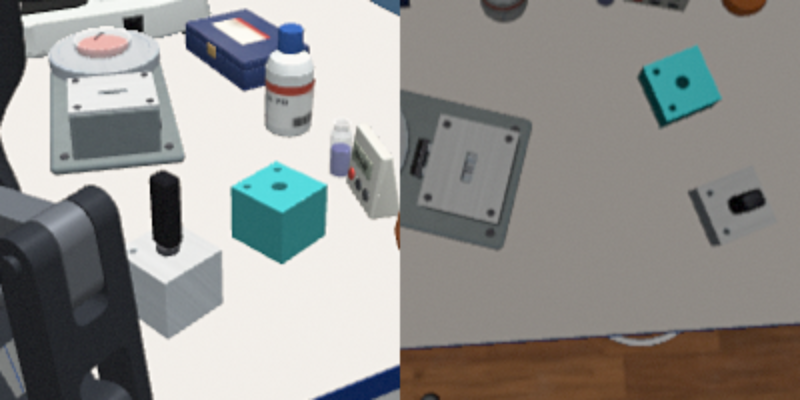

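Tool-block look-alikes are the teal block at top (398,205) and the aluminium one at top (422,263). The aluminium one, which carries the black-gripped blade, is meant, and the enlarged crop confirms it. The turntable is at left with its slot at top (294,244), and its x axis is turned clockwise by about 17°.

```bash
python3 - <<'E'
from h import *
np.set_printoptions(precision=4,suppress=True)
s=readout.sense();m=imaging.camera_model("wrist");T=np.eye(4);T[:3,:3]=s["tool_rot"];T[:3,3]=s["tcp_pos"]
print(np.array(s["tool_rot"]));print(np.linalg.inv(T)@np.array(m["T"]),m["fov_y"],m["cx"],m["cy"],s["clock"],s["width"],s["contact_force"],s["ft_torque"])
E
```

```text
[[ 0.8944  0.4473  0.    ]
 [ 0.4473 -0.8944 -0.0001]
 [-0.      0.0001 -1.    ]]
[[ 0.0004 -0.9569 -0.2904  0.0738]
 [ 1.      0.0003  0.0002 -0.0006]
 [-0.0001 -0.2904  0.9569 -0.1428]
 [ 0.      0.      0.      1.    ]] 58.470465952594964 321.1342661123339 198.26745774303177 1.0 0.08491414639719666 [ 0.7422 -0.3686 -0.9024] [ 0.0022 -0.0134  0.0062]
```

Request:
{"method": "step_arm", "body": {
  "deltas": [0, 50, -31, 0, 0, 0, 0, 0, 50, -31, 0, 0, 0, 0, 0, 50, -31, 0, 0, 0, 0, 0, 50, -31, 0, 0, 0, 0, 0, 50, -31, 0, 0, 0, 0]
}}

```text
clock: 1.62
tcp_pos: [0.4123, -0.2623, 0.2315]
tool_rot: [[0.895, 0.447, 0.001], [0.447, -0.895, -0.001], [0.0, 0.001, -1.0]]
contact_force: [1.2, -0.1, -0.8]
width: 0.0858
finger_force: 0.0
```

```bash
cat > look.py <<'E'
from h import *
import sys,pickle
np.set_printoptions(precision=4,suppress=True)
n=sys.argv[1]
m=imaging.camera_model("wrist");a=imaging.read_camera("wrist");save(n+".png",a)
R={"m":m}
for t in sys.argv[2:]:
    R[t]=[(d["position"],d["score"]) for d in imaging.mark_of("wrist",t)]
    for p,sc in R[t][:3]: print(t,np.round(p,1),round(sc,2),[atz(ray("wrist",p,m),z) for z in (0,0.006,.05,.065)])
pickle.dump(R,open(n+".pkl","wb"))
s=readout.sense();print(s["clock"],np.array(s["tcp_pos"]),s["contact_force"])
E
python3 look.py w1 blade tool_block
```

```text
blade [293.3 107. ] 0.89 [array([ 0.4506, -0.2111,  0.    ]), array([ 0.4511, -0.2114,  0.006 ]), array([ 0.4543, -0.2134,  0.05  ]), array([ 0.4554, -0.2141,  0.065 ])]
tool_block [291.2 109. ] 0.63 [array([ 0.4479, -0.21  ,  0.    ]), array([ 0.4484, -0.2103,  0.006 ]), array([ 0.4519, -0.2125,  0.05  ]), array([ 0.4531, -0.2133,  0.065 ])]
1.775 [ 0.4126 -0.2615  0.2316] [ 0.5588 -0.5743 -0.3046]
```

View pics/w1.png

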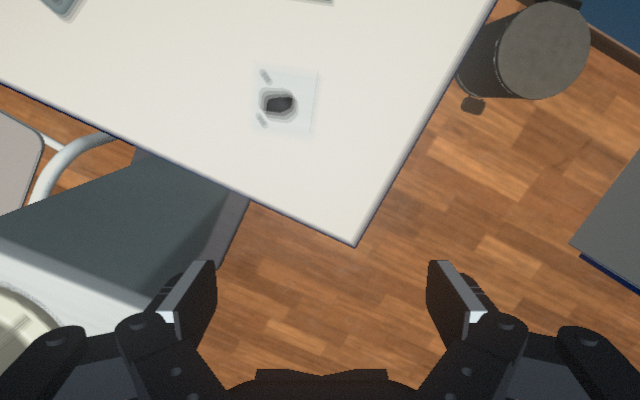

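The blade stands in the aluminium block at about (280,103), slightly blurred by the arm settling. I'll move over it for a second, sharper view.

Request:
{"method": "step_arm", "body": {
  "deltas": [0, 35, -14, 0, 0, 0, 0, 0, 20, -12, 0, 0, 0, 0, 0, 0, 0, 0, 0, 0, 0]
}}

```text
clock: 2.15
tcp_pos: [0.4492, -0.2163, 0.2313]
tool_rot: [[0.894, 0.448, -0.0], [0.448, -0.894, -0.0], [-0.0, 0.0, -1.0]]
contact_force: [-1.3, 0.5, -0.9]
width: 0.0853
finger_force: 0.0
```

```bash
python3 look.py w2 blade tool_block; python3 - <<'E'
import sys
sys.path.insert(0,'.')
from h import *
import pickle
np.set_printoptions(precision=4,suppress=True)
A=pickle.load(open("w1.pkl","rb"));B=pickle.load(open("w2.pkl","rb"))
for t in ["blade","tool_block"]:
    try: print(t,tri([ray("",A[t][0][0],A["m"]),ray("",B[t][0][0],B["m"])]))
    except Exception as e: print(e)
im=cv2.imread("pics/w2.png"); cv2.imwrite("pics/w2c.png",cv2.resize(im[60:360,150:510],(720,600),interpolation=2))
E
```

```text
blade [315.  160.4] 0.69 [array([ 0.448, -0.209,  0.   ]), array([ 0.4491, -0.2086,  0.006 ]), array([ 0.4569, -0.2055,  0.05  ]), array([ 0.4596, -0.2044,  0.065 ])]
tool_block [315.5 156.5] 0.8 [array([ 0.452 , -0.2076,  0.    ]), array([ 0.453 , -0.2072,  0.006 ]), array([ 0.4604, -0.2043,  0.05  ]), array([ 0.4629, -0.2033,  0.065 ])]
tool_block [330.8  29.9] 0.78 [array([ 0.5681, -0.1664,  0.    ]), array([ 0.5672, -0.1667,  0.006 ]), array([ 0.5609, -0.1686,  0.05  ]), array([ 0.5588, -0.1692,  0.065 ])]
2.3 [ 0.4485 -0.2172  0.2312] [0.3008 0.229  0.2857]
blade [ 0.4495 -0.21    0.0012]
tool_block [ 0.4462 -0.2091 -0.0297]
```

View pics/w2c.png

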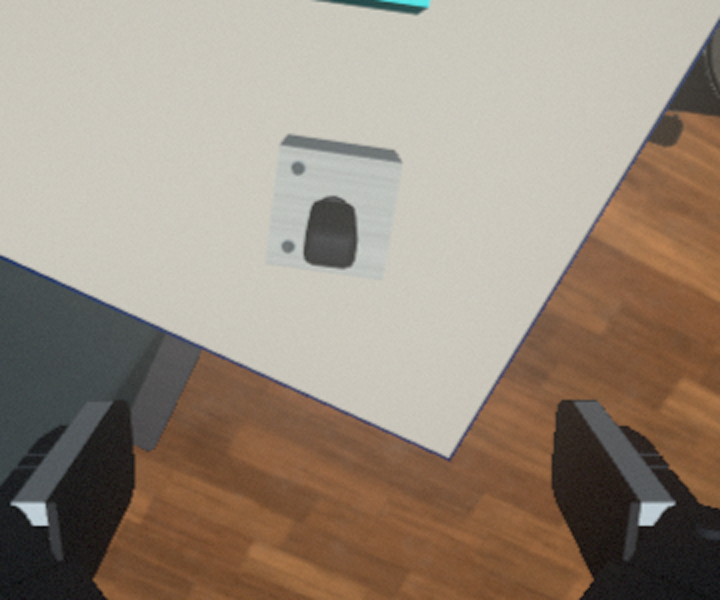

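```bash
python3 - <<'E'
from h import *
im=cv2.imread("pics/w2.png")[145:205,275:355]
im=np.clip(im.astype(float)*3-40,0,255).astype(np.uint8)
im=cv2.resize(im,(800,600),interpolation=cv2.INTER_CUBIC); cv2.imwrite("pics/w2d.png",im)
E
```

```text
(no output)
```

View pics/w2d.png

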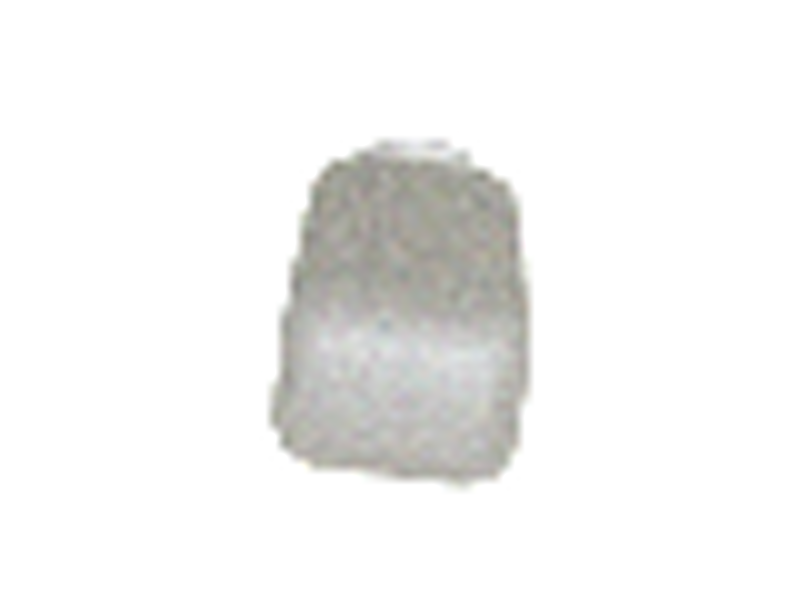

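```bash
python3 - <<'E'
from h import *
import pickle
np.set_printoptions(precision=4,suppress=True)
B=pickle.load(open("w2.pkl","rb"));m=B["m"]
P=[np.array(atz(ray("",(150+x/2,60+y/2),m),.05)) for x,y in [(283,147),(400,160),(383,280),(267,263)]]
print(np.array(P),np.mean(P,0));
for a,b in [(0,1),(1,2),(3,2),(0,3)]: d=P[b]-P[a];print(np.hypot(*d[:2]),np.degrees(np.arctan2(d[1],d[0])))
G=[atz(ray("",(275+x/10,145+y/10),m),.114) for x,y in [(275,310),(530,325),(520,480),(275,460),(400,395)]]
for a,b in [(3,2),(0,1),(0,3)]: d=G[b]-G[a];print(np.hypot(*d[:2]),np.degrees(np.arctan2(d[1],d[0])))
print(G[-1],np.mean(G[:4],0))
E
```

```text
[[ 0.4694 -0.1757  0.05  ]
 [ 0.4878 -0.2254  0.05  ]
 [ 0.4341 -0.2448  0.05  ]
 [ 0.417  -0.1921  0.05  ]] [ 0.4521 -0.2095  0.05  ]
0.05299424050911496 -69.65735416887652
0.05709601758531704 -160.1313940407498
0.05541859968259199 -72.06251646647735
0.05484237957118037 -162.6340161528701
0.018588173288681904 -68.21627268967212
0.019069600883430536 -66.81835536298343
0.011627663505312451 -154.2254304010714
[ 0.452  -0.2091  0.114 ] [ 0.452  -0.2091  0.114 ]
```

The grip's top centre is at crop (400,395), with its 20 mm side horizontal in the image. The block's centre and the blade agree at (0.452,-0.209), yaw about 20°, so the tool needs a turn of about 83°.

Request:
{"method": "step_arm", "body": {
  "deltas": [0, 6.7, -5.6, 0, 0, 0, -10.5, 0, 0, 0, 10, 0, 0, -10.5, 0, 0, 0, 10, 0, 0, -10.5, 0, 0, 0, 10, 0, 0, -10.5, 0, 0, 0, 10, 0, 0, -10.5],
  "grip_force": 110
}}

```text
clock: 2.92
tcp_pos: [0.4519, -0.2093, 0.191]
tool_rot: [[0.186, 0.983, -0.0], [0.983, -0.186, -0.0], [-0.0, 0.0, -1.0]]
contact_force: [-0.3, -0.0, -0.2]
width: 0.0855
finger_force: 0.0
```

Request:
{"method": "step_arm", "body": {
  "deltas": [0, 0, 0, 10, 0, 0, -10.5, 0, 0, 0, 10, 0, 0, -10.5, 0, 0, 0, 5, 0, 0, -10, 0, 0, 0, 0, 0, 0, 0, 0, 0, 0, 0, 0, 0, 0]
}}

```text
clock: 3.55
tcp_pos: [0.4523, -0.2087, 0.1665]
tool_rot: [[-0.339, 0.941, 0.0], [0.941, 0.339, -0.0], [-0.0, 0.0, -1.0]]
contact_force: [-0.9, 1.0, 0.9]
width: 0.0854
finger_force: 0.0
```

```bash
python3 look.py w3 blade; python3 - <<'E'
from h import *
s=readout.sense();print(np.array(s["tool_rot"]),s["joint_positions"])
im=cv2.imread("pics/w3.png"); cv2.imwrite("pics/w3c.png",np.clip(cv2.resize(im[100:400,120:520],(800,600),interpolation=2)*1.0*1.5,0,255).astype(np.uint8))
E
```

```text
blade [319.5 180.4] 0.87 [array([ 0.4516, -0.2118,  0.    ]), array([ 0.4511, -0.2104,  0.006 ]), array([ 0.4476, -0.2   ,  0.05  ]), array([ 0.4465, -0.1965,  0.065 ])]
3.65 [ 0.4526 -0.2085  0.1667] [-0.2326  0.1563  0.5676]
[[-3.40980907e-01  9.40070065e-01  5.42088453e-04]
 [ 9.40069975e-01  3.40981178e-01 -5.26629261e-04]
 [-6.79910363e-04  3.30030555e-04 -9.99999714e-01]] [-3.39704253e+01  1.12018192e+01 -1.55187441e+01  6.32368183e+01
 -7.66889079e-03  3.60929132e+01]
```

View pics/w3c.png

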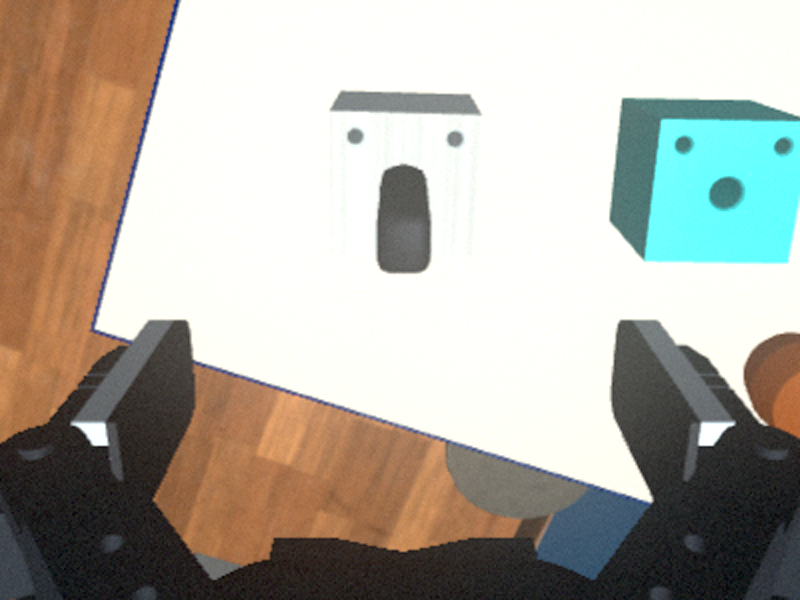

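The grip at (404,220) lies midway between the fingers and square to them. I'll descend and grasp.

Request:
{"method": "step_arm", "body": {
  "deltas": [0, 0, 0, 45, 0, 0, 0, 0, 0, 0, 40, 0, 0, 0, 0, 0, 0, 15, 0, 0, 0, 0, 0, 0, 0, 0, 0, 0, 255, 0, 0, 0, 0, 0, 0],
  "grip_force": 110
}}

```text
clock: 4.28
tcp_pos: [0.4537, -0.2087, 0.0678]
tool_rot: [[-0.343, 0.939, 0.002], [0.939, 0.343, -0.002], [-0.002, 0.001, -1.0]]
contact_force: [-0.3, -0.4, 0.0]
width: 0.0698
finger_force: 0.0
```

Request:
{"method": "step_arm", "body": {
  "deltas": [255, 0, 0, 0, 0, 0, 0, 255, 0, 0, 0, 0, 0, 0, 255, 0, 0, 0, 0, 0, 0, 255, 0, 0, 0, 0, 0, 0]
}}

```text
clock: 4.78
tcp_pos: [0.4531, -0.2083, 0.067]
tool_rot: [[-0.343, 0.939, 0.001], [0.939, 0.343, -0.001], [-0.001, 0.001, -1.0]]
contact_force: [-0.2, 0.5, 4.5]
width: 0.0148
finger_force: 107.1
```

Request:
{"method": "step_arm", "body": {
  "deltas": [255, 0, 0, -35, 0, 0, 0, 255, 0, 0, -45, 0, 0, 0, 255, 0, 0, -50, 0, 0, 0, 255, 40, 22, 0, 0, 0, 0, 255, 50, 28, 0, 0, 0, 0]
}}

```text
clock: 5.4
tcp_pos: [0.4691, -0.1062, 0.1968]
tool_rot: [[-0.34, 0.94, 0.001], [0.94, 0.34, -0.001], [-0.001, 0.001, -1.0]]
contact_force: [0.4, -0.3, -0.6]
width: 0.0146
finger_force: 107.3
```

Request:
{"method": "step_arm", "body": {
  "deltas": [255, 50, 28, 0, 0, 0, 0, 255, 45, 27, 0, 0, 0, 0, 255, 30, 15, 0, 0, 0, 10, 255, 0, 0, 0, 0, 0, 10, 255, 0, 0, 0, 0, 0, 10]
}}

```text
clock: 6.02
tcp_pos: [0.491, 0.036, 0.1958]
tool_rot: [[0.176, 0.984, -0.001], [0.984, -0.176, -0.0], [-0.0, -0.001, -1.0]]
contact_force: [-0.0, -0.2, -1.1]
width: 0.0147
finger_force: 107.2
```

Request:
{"method": "step_arm", "body": {
  "deltas": [255, 0, 0, 0, 0, 0, 7, 255, 0, 0, 0, 0, 0, 0, 255, 0, 0, 0, 0, 0, 0]
}}

```text
clock: 6.4
tcp_pos: [0.4913, 0.0351, 0.196]
tool_rot: [[0.289, 0.957, -0.001], [0.957, -0.289, -0.0], [-0.0, -0.0, -1.0]]
contact_force: [-0.1, 0.3, -0.6]
width: 0.0147
finger_force: 107.2
```

```bash
python3 look.py w4 slot shoe rim star_wheel platter; python3 - <<'E'
from h import *
s=readout.sense();print(np.array(s["tool_rot"]),s["joint_positions"])
im=cv2.imread("pics/w4.png"); cv2.imwrite("pics/w4c.png",np.clip(cv2.resize(im[80:380,120:520],(800,600),interpolation=2)*1.0*1.3,0,255).astype(np.uint8))
E
```

```text
slot [332.9 188.8] 0.73 [array([0.4962, 0.014 , 0.    ]), array([0.4965, 0.0156, 0.006 ]), array([0.4986, 0.0276, 0.05  ]), array([0.4993, 0.0317, 0.065 ])]
shoe [330.1 116.9] 0.62 [array([0.5131, 0.0811, 0.    ]), array([0.5131, 0.0815, 0.006 ]), array([0.513 , 0.0848, 0.05  ]), array([0.513 , 0.0859, 0.065 ])]
rim [332.7 111.5] 0.82 [array([0.5167, 0.085 , 0.    ]), array([0.5167, 0.0854, 0.006 ]), array([0.5161, 0.0882, 0.05  ]), array([0.5159, 0.0891, 0.065 ])]
star_wheel [333.4 182.1] 0.82 [array([0.4986, 0.0204, 0.    ]), array([0.4988, 0.0219, 0.006 ]), array([0.5006, 0.0331, 0.05  ]), array([0.5013, 0.0369, 0.065 ])]
6.7 [0.4914 0.0351 0.1963] [ 0.6382  0.6859 -0.3076]
[[ 2.90854968e-01  9.56767152e-01  6.97248653e-05]
 [ 9.56767151e-01 -2.90854960e-01 -1.09389154e-04]
 [-8.43801267e-05  9.85268397e-05 -9.99999992e-01]] [-5.25732677e+00  9.66565907e+00 -1.31206371e+01  6.72091514e+01
 -5.87511848e-03  1.01651821e+02]
```

View pics/w4c.png

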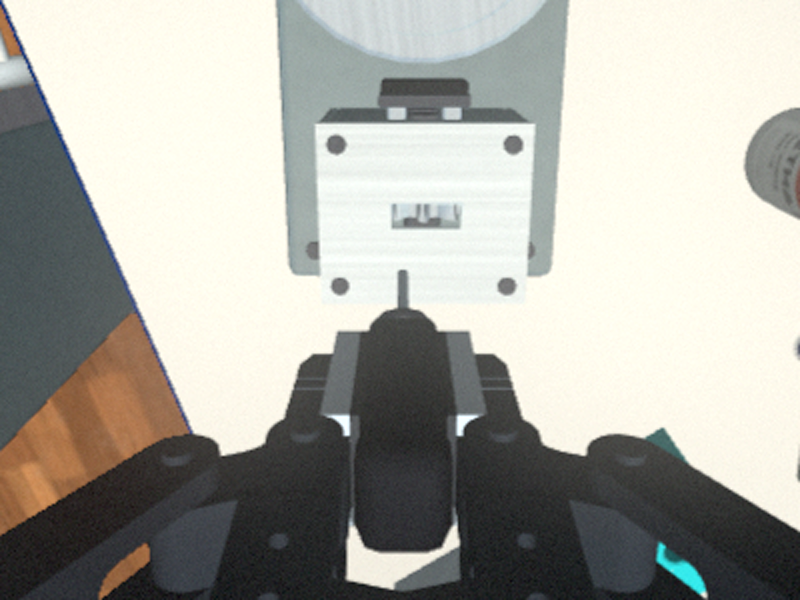

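The slot shows at crop (390–461, 204–228) with a tooth in its middle at (424,213). The blade tip is at (403,270), and the cover's edges are level in the picture, so the yaw matches.

```bash
python3 - <<'E'
from h import *
import pickle
np.set_printoptions(precision=5,suppress=True)
m=pickle.load(open("w4.pkl","rb"))["m"]
s=readout.sense();R=np.array(s["tool_rot"]);p=np.array(s["tcp_pos"])
f=lambda x,y,z:(R.T@(atz(ray("",(120+x/2,80+y/2),m),z)-p))*1000
g=lambda L,z:print(np.array([f(x,y,z) for x,y in L]))
print("slot");g([(390,204),(461,204),(461,228),(390,228),(425.5,216)],.065)
print("cover");g([(315,124),(535,124),(528,300),(322,303)],.065)
print("screws");g([(336,145),(513,145),(507,286),(340,286)],.065)
print("tip");g([(403,270)],.135); g([(398,270),(408,270)],.135)
im=cv2.imread("pics/w4.png")
cv2.imwrite("pics/z.png",cv2.resize(im[175:225,300:367],(804,600),interpolation=2)[:, :800])
# slot brightness profiles
gr=cv2.cvtColor(im,6); print(gr[180:196,330:336].mean(1).round()); print(gr[184:192,310:356].mean(0).round())
# cover edge lines for yaw
top=[(c, 130+np.argmax(np.diff(gr[130:150,c].astype(int)))) for c in range(285,380,10)];print(top)
E
```

```text
slot
[[  4.60974  -5.67358 131.30198]
 [  4.67462  22.35903 131.30474]
 [ -5.19099  22.61391 131.30559]
 [ -5.25786  -5.70319 131.30281]
 [ -0.26621   8.3997  131.30378]]
cover
[[ 36.05403 -34.23908 131.29651]
 [ 36.23594  49.80813 131.30478]
 [-35.95784  50.96395 131.31098]
 [-37.49787 -33.81619 131.30276]]
screws
[[ 27.99916 -26.41476 131.29796]
 [ 28.1494   41.78526 131.30467]
 [-29.83371  42.05501 131.30959]
 [-30.00299 -26.22507 131.30288]]
tip
[[ 1.85375 -0.50435 61.30272]]
[[ 1.85005 -2.01563 61.30257]
 [ 1.85745  1.0069  61.30287]]
[188. 175. 142. 136. 135. 137. 140. 143. 144. 133. 128. 107.  92. 110.
 157. 191.]
[191. 192. 192. 193. 191. 173. 137. 142. 152. 163. 157. 148. 135. 131.
 131. 133. 135. 129. 113. 119. 146. 152. 129. 120. 122. 132. 137. 135.
 129. 120. 132. 143. 147. 152. 154. 158. 155. 133. 131. 145. 161. 188.
 191. 191. 191. 191.]
[(285, np.int64(141)), (295, np.int64(141)), (305, np.int64(141)), (315, np.int64(141)), (325, np.int64(141)), (335, np.int64(141)), (345, np.int64(141)), (355, np.int64(141)), (365, np.int64(141)), (375, np.int64(141))]
```

View pics/z.png

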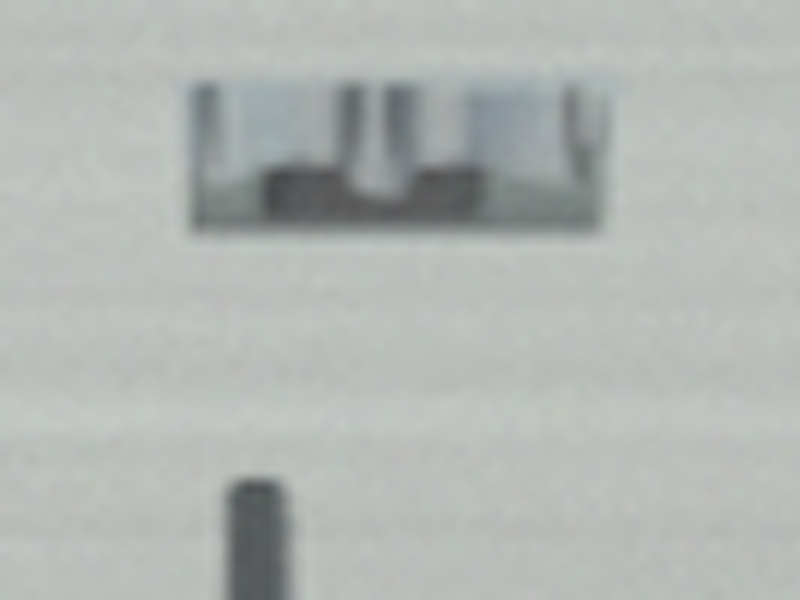

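Request:
{"method": "step_arm", "body": {
  "deltas": [255, 0.9, 2.1, 35, 0, 0, 0, 255, 0, 0, 25, 0, 0, 0, 255, 0, 0, 0, 0, 0, 0, 255, 0, 0, 0, 0, 0, 0]
}}

```text
clock: 7.2
tcp_pos: [0.4942, 0.0353, 0.1372]
tool_rot: [[0.291, 0.957, 0.001], [0.957, -0.291, -0.0], [0.0, 0.001, -1.0]]
contact_force: [0.8, 0.4, -1.0]
width: 0.0146
finger_force: 107.3
```

```bash
python3 look.py w5 slot; python3 - <<'E'
from h import *
im=cv2.imread("pics/w5.png"); c=im[185:260,290:390]
cv2.imwrite("pics/w5c.png",np.clip(cv2.resize(c,(800,600),interpolation=2),0,255).astype(np.uint8))
E
```

```text
slot [332.2 215.9] 0.8 [array([0.4951, 0.008 , 0.    ]), array([0.4956, 0.0101, 0.006 ]), array([0.4987, 0.0256, 0.05  ]), array([0.4998, 0.0308, 0.065 ])]
7.3 [0.4947 0.0353 0.1376] [ 0.2581  0.5746 -1.3715]
```

View pics/w5c.png

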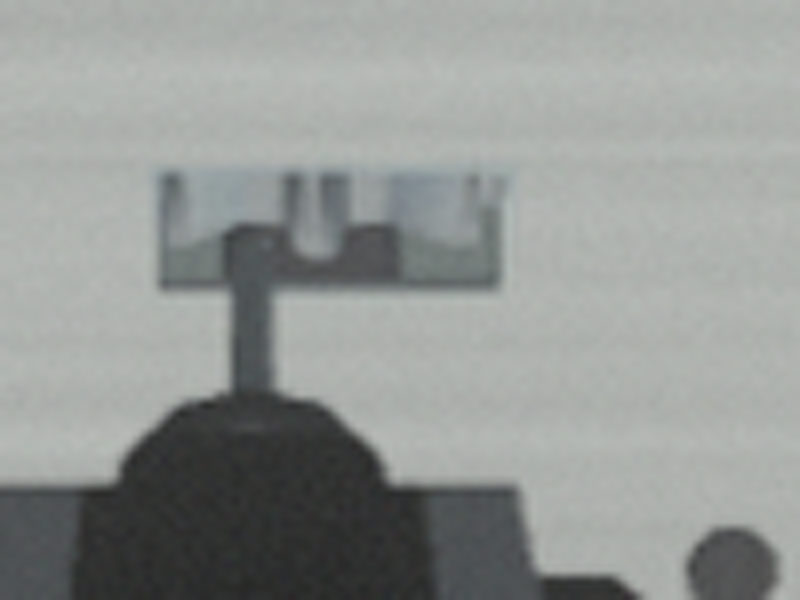

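```bash
python3 - <<'E'
from h import *
import pickle
np.set_printoptions(precision=3,suppress=True,linewidth=200)
gr=cv2.cvtColor(cv2.imread("pics/w5.png"),6)
print(gr[204:236,314:342])
m=pickle.load(open("w5.pkl","rb"))["m"]
s=readout.sense();R=np.array(s["tool_rot"]);p=np.array(s["tcp_pos"])
f=lambda x,y,z:(R.T@(atz(ray("",(290+x/8,185+y/8),m),z)-p))*1000
for x,y in [(158,172),(503,172),(500,288),(160,288)]: print(f(x,y,.065))
for y in (220,228,236,244): print(y,f(252,y,.0766))
E
```

```text
[[179 177 176 179 177 179 177 177 179 176 178 177 177 175 176 179 176 176 179 176 181 177 179 177 179 177 178 179]
 [171 172 172 173 173 170 172 171 170 172 173 170 168 167 173 170 168 167 168 167 170 171 174 170 171 172 173 173]
 [165 162 162 160 160 160 159 159 161 159 158 147 135 141 154 155 140 138 143 149 163 159 164 163 160 155 156 155]
 [161 161 158 158 159 157 156 153 155 155 148 121  95 112 138 142 105 104 108 127 156 155 156 152 144 134 137 141]
 [161 157 154 157 156 154 154 156 155 155 150 123  96 111 138 139 104 107 112 130 156 156 155 153 143 135 135 137]
 [158 159 156 158 153 153 155 155 154 155 149 121  98 118 133 140 107 108 112 129 154 156 158 155 143 133 137 139]
 [158 158 155 157 154 153 155 157 156 156 145 121 102 123 136 140 113 109 114 127 157 154 157 151 140 133 132 140]
 [161 160 157 158 159 156 157 155 156 154 148 125 105 123 137 143 118 114 113 127 156 157 154 150 137 130 134 138]
 [161 158 157 155 153 144 139 142 143 144 140 120 111 129 138 146 128 118 112 123 145 146 144 140 127 125 136 138]
 [157 154 148 147 128  93  77  81  89  94  99  97 114 134 140 142
[... 2080 characters left out ...]
78 179 177 178 178 179 179 179 175 177]
 [176 179 178 175 150  84  83  81  79  93 140 175 175 176 175 176 176 179 177 174 177 178 175 178 177 179 176 176]
 [177 174 172 165 140  75  71  71  76  90 129 164 167 175 174 176 175 176 175 176 176 174 176 174 173 175 174 172]
 [159 157 140  96  87  61  58  63  58  63  77 111 138 159 159 163 169 172 177 175 174 175 175 172 175 172 173 172]
 [ 90  59  57  63  58  61  56  59  59  60  59  63  59  67  78  97 141 163 172 174 171 170 172 174 175 172 172 172]]
[ 3.522 -8.25  72.592]
[ 3.532 19.043 72.655]
[-6.245 19.059 72.651]
[-6.255 -8.176 72.589]
220 [ 3.538 -0.8   61.009]
228 [ 2.901 -0.8   61.009]
236 [ 2.263 -0.8   61.008]
244 [ 1.624 -0.799 61.008]
```

Request:
{"method": "step_arm", "body": {
  "deltas": [255, 0, -0.5, 8, 0, 0, 0, 255, 0, 0, 7, 0, 0, 0, 255, 0, 0, 7, 0, 0, 0, 255, 0, 0, 0, 0, 0, 0, 255, 0, 0, 0, 0, 0, 0]
}}

```text
clock: 7.92
tcp_pos: [0.4931, 0.0355, 0.1142]
tool_rot: [[0.291, 0.957, -0.0], [0.957, -0.291, -0.0], [-0.0, -0.0, -1.0]]
contact_force: [0.2, 1.5, -0.6]
width: 0.0146
finger_force: 107.4
```

Request:
{"method": "step_arm", "body": {
  "deltas": [255, 0, 4, -0.8, 0, 0, 0, 255, 0, 2, 0, 0, 0, 0, 255, 0, 2, 0, 0, 0, 0, 255, 0, 0, 0, 0, 0, 0]
}}

```text
clock: 8.43
tcp_pos: [0.502, 0.0329, 0.1153]
tool_rot: [[0.291, 0.957, 0.002], [0.957, -0.291, -0.001], [0.0, 0.002, -1.0]]
contact_force: [0.7, 0.3, -0.5]
width: 0.0148
finger_force: 107.5
```

Request:
{"method": "step_arm", "body": {
  "deltas": [255, 0, 2, 0, 0, 0, 0, 255, 0, 2, 0, 0, 0, 0, 255, 0, 2, 0, 0, 0, 0, 255, 0, 2, 0, 0, 0, 0, 255, 0, 0, 0, 0, 0, 0]
}}

```text
clock: 9.05
tcp_pos: [0.5081, 0.031, 0.1149]
tool_rot: [[0.291, 0.957, -0.001], [0.957, -0.291, 0.0], [-0.0, -0.001, -1.0]]
contact_force: [-2.1, 2.1, -0.8]
width: 0.0146
finger_force: 107.5
```

Request:
{"method": "step_arm", "body": {
  "deltas": [255, 0, 0, -9, 0, 0, 0, 255, 0, -8, 0, 0, 0, 0, 255, 0, -8, 0, 0, 0, 0, 255, 0, 0, 0, 0, 0, 0, 255, 0, 0, 0, 0, 0, 0]
}}

```text
clock: 9.68
tcp_pos: [0.4933, 0.0356, 0.1241]
tool_rot: [[0.291, 0.957, 0.0], [0.957, -0.291, -0.0], [-0.0, 0.0, -1.0]]
contact_force: [0.4, 0.5, -0.4]
width: 0.0146
finger_force: 107.5
```

```bash
cat > sh.py <<'E'
from h import *
import sys
a=imaging.read_camera("wrist");save(sys.argv[1],a);g=cv2.cvtColor(a,cv2.COLOR_RGB2GRAY)
F=[]
for _ in range(1):
    s=readout.sense();F.append(s["contact_force"])
R=np.array(s["tool_rot"]);print(s["clock"],np.round(R.T@np.mean(F,0),2),np.round(R.T@(np.array(s["tcp_pos"])-[.4931,.0355,.1153])*1000,2))
for d in imaging.mark_of("wrist","shoe")[:1]: print("shoe",d["position"],d["score"])
E
python3 sh.py w6.png; python3 - <<'E'
import cv2
g=cv2.cvtColor(cv2.imread("pics/w6.png"),6)
print(g[210:240:2,305:365:2])
E
```

```text
9.725 [ 0.35 -0.05  0.6 ] [ 0.11  0.24 -8.82]
shoe [331.1, 123.0] 0.79
[[178 176 175 176 178 176 176 179 179 179 179 178 178 177 177 177 180 180
  178 179 178 179 179 177 178 182 177 180 178 178]
 [172 172 172 162 163 168 167 164 163 163 164 161 157 163 154 156 164 164
  158 156 159 161 162 164 157 165 170 172 173 171]
 [175 180 175 112 116 163 156 147 139 148 152 120 106 145  97 119 152 154
  137 131 140 147 150 140 123 141 171 177 177 174]
 [178 175 176 116 123 158 153  90  87 108 151 115 115 141 111 121 153 153
  134 132 139 149 152 143 127 136 174 174 173 175]
 [179 178 178 120 132 156 158  91  82 102 147 117 121 146 114 120 147 144
  125 132 141 150 155 146 106 118 177 177 178 178]
 [177 176 177 122 145 153 147  92  81  86  79  94 134 148 127  99  83  81
   80 124 139 147 150 152 106 118 175 181 177 176]
 [177 178 176 127 139 126 119  84  84  86  82  85 138 146 136  86  84  79
   79 121 119 122 132 131 119 124 176 175 177 174]
 [180 180 179 129 118 120 117  78  85  87  85  84  87  96 101  80  82  79
   79 121 118 118 120 120 121 124 175 177 175 176]
 [178 176 177 124 115 115 112  83  81  87  85  85  86  82  82  80  82  82
   83 109 114 112 114 116 114 120 176 175 175 174]
 [178 176 177 128 120 117 119  82  82  90 121 116 118 118 115 120 118 118
  118 119 122 116 133 131 133 141 177 175 177 178]
 [176 178 176 175 176 176 175  79  82 104 173 176 175 175 174 173 175 173
  176 178 175 175 175 173 176 176 176 175 177 176]
 [175 172 177 175 173 174 174  81  82 103 175 174 176 175 174 175 173 174
  176 175 177 175 177 176 173 176 174 173 176 175]
 [175 173 174 176 162 158  98  59  59  62 113 159 162 175 174 173 173 173
  174 173 171 176 173 174 175 175 174 177 174 172]
 [175 175 171 108  59  59  57  61  61  62  57  57  56 118 172 174 172 174
  174 172 174 171 176 174 173 175 175 172 174 176]
 [177 173 112  57  61  57  60  68  69  68  62  56  55  59 117 171 175 176
  178 176 177 175 177 175 174 178 175 175 179 175]]
```

```bash
python3 - <<'E'
import cv2,numpy as np
np.set_printoptions(linewidth=250)
for n in ("w5","w6"):
    g=cv2.cvtColor(cv2.imread(f"pics/{n}.png"),6).astype(int); print(n,g[80:150,326:336].mean(1).round().astype(int))
E
```

```text
w5 [156 156 155 157 155 155 156 155 155 155 155 156 155 154 155 154 154 154 154 154 153 152 153 153 154 154 154 154 153 153 153 153 153 153 152 146 142 141 133 117 117 118 118 118 118 119 119 107  45  47  50  52  52  53  54  55  54  54  60  81  79  79
  79  79  79  75  67  76  60  56]
w6 [154 153 153 154 153 154 153 153 154 153 153 153 153 153 152 152 152 153 153 153 152 151 151 152 151 152 151 152 152 151 150 151 151 152 151 150 147 139 141 136 122 117 117 117 118 105  45  45  48  50  51  52  50  52  52  51  56  74  77  77  77  76
  77  77  78  91  96  53  56  63]
```

Request:
{"method": "step_arm", "body": {
  "deltas": [255, 0, 0, 5, 0, 0, 0, 255, 0, 0, 3.9, 0, 0, 0, 255, 0, 0, 0, 0, 0, 0, 255, 0, 2, 0, 0, 0, 0, 255, 0, 0, 0, 0, 0, 0]
}}

```text
clock: 10.4
tcp_pos: [0.4955, 0.0349, 0.1153]
tool_rot: [[0.291, 0.957, 0.0], [0.957, -0.291, -0.0], [-0.0, 0.0, -1.0]]
contact_force: [-0.2, 0.1, -1.4]
width: 0.0147
finger_force: 107.5
```

Request:
{"method": "step_arm", "body": {
  "deltas": [255, 0, 1, 0, 0, 0, 0, 255, 0, 1, 0, 0, 0, 0, 255, 0, 0, 0, 0, 0, 0]
}}

```text
clock: 10.78
tcp_pos: [0.4965, 0.0345, 0.1151]
tool_rot: [[0.291, 0.957, -0.001], [0.957, -0.291, 0.0], [-0.0, -0.001, -1.0]]
contact_force: [-1.8, 0.7, 1.1]
width: 0.0143
finger_force: 107.6
```

Request:
{"method": "step_arm", "body": {
  "deltas": [255, 0, 1, 0, 0, 0, 0, 255, 0, 1, 0, 0, 0, 0, 255, 0, 0, 0, 0, 0, 0]
}}

```text
clock: 11.15
tcp_pos: [0.4993, 0.0337, 0.1152]
tool_rot: [[0.291, 0.957, 0.001], [0.957, -0.291, -0.0], [-0.0, 0.001, -1.0]]
contact_force: [-1.3, 0.5, -1.2]
width: 0.0148
finger_force: 107.5
```

Request:
{"method": "step_arm", "body": {
  "deltas": [255, 0, 1, 0, 0, 0, 0, 255, 0, 0, 0, 0, 0, 0]
}}

```text
clock: 11.4
tcp_pos: [0.5007, 0.0333, 0.1153]
tool_rot: [[0.291, 0.957, 0.001], [0.957, -0.291, -0.0], [-0.0, 0.001, -1.0]]
contact_force: [0.5, 0.7, -0.4]
width: 0.0149
finger_force: 107.5
```

Request:
{"method": "step_arm", "body": {
  "deltas": [255, 0, 1, 0, 0, 0, 0, 255, 0, 1, 0, 0, 0, 0, 255, 0, 0, 0, 0, 0, 0]
}}

```text
clock: 11.78
tcp_pos: [0.5023, 0.0328, 0.1153]
tool_rot: [[0.291, 0.957, 0.001], [0.957, -0.291, -0.0], [-0.0, 0.001, -1.0]]
contact_force: [0.2, 0.1, -1.3]
width: 0.0149
finger_force: 107.5
```

Request:
{"method": "step_arm", "body": {
  "deltas": [255, 0, 1, 0, 0, 0, 0, 255, 0, 1, 0, 0, 0, 0, 255, 0, 0, 0, 0, 0, 0]
}}

```text
clock: 12.15
tcp_pos: [0.504, 0.0323, 0.1152]
tool_rot: [[0.291, 0.957, 0.0], [0.957, -0.291, -0.0], [-0.0, 0.0, -1.0]]
contact_force: [0.1, -0.1, -1.0]
width: 0.0143
finger_force: 107.5
```

Request:
{"method": "step_arm", "body": {
  "deltas": [255, 0, 1, 0, 0, 0, 0, 255, 0, 1, 0, 0, 0, 0, 255, 0, 0, 0, 0, 0, 0]
}}

```text
clock: 12.52
tcp_pos: [0.5058, 0.0317, 0.1152]
tool_rot: [[0.291, 0.957, 0.0], [0.957, -0.291, -0.0], [-0.0, 0.0, -1.0]]
contact_force: [0.3, 0.5, -0.5]
width: 0.0147
finger_force: 107.5
```

Request:
{"method": "step_arm", "body": {
  "deltas": [255, 0, 1, 0, 0, 0, 0, 255, 0, 1, 0, 0, 0, 0, 255, 0, 0, 0, 0, 0, 0]
}}

```text
clock: 12.9
tcp_pos: [0.5075, 0.0312, 0.1151]
tool_rot: [[0.291, 0.957, -0.0], [0.957, -0.291, 0.0], [-0.0, -0.0, -1.0]]
contact_force: [-1.0, 0.4, -0.6]
width: 0.0145
finger_force: 107.5
```

Request:
{"method": "step_arm", "body": {
  "deltas": [255, 0, 0.8, 0, 0, 0, 0, 255, 0, 0, -9, 0, 0, 0, 255, 0, -8, 0, 0, 0, 0, 255, 0, -7.8, 0, 0, 0, 0, 255, 0, 0, 0, 0, 0, 0]
}}

```text
clock: 13.52
tcp_pos: [0.4922, 0.0358, 0.1241]
tool_rot: [[0.291, 0.957, -0.001], [0.957, -0.291, -0.0], [-0.0, -0.0, -1.0]]
contact_force: [1.4, 0.1, -0.6]
width: 0.0149
finger_force: 107.5
```

```bash
python3 sh.py w7.png; python3 - <<'E'
import cv2,numpy as np
np.set_printoptions(linewidth=250)
for n in ("w7",):
    g=cv2.cvtColor(cv2.imread(f"pics/{n}.png"),6).astype(int); print(n,g[110:150,326:336].mean(1).round().astype(int));print(g[216,305:365:2])
E
```

```text
13.575 [-0.23 -0.37  1.09] [ 0.11 -0.38 -8.88]
shoe [336.5, 124.0] 0.77
w7 [151 152 152 152 152 150 146 140 141 135 114  85  45  47  52  52  52  53  51  53  51  51  59  79  78  77  79  77  76  78  83 101 118 118 118 114  95  56  57  66]
[177 175 175 178 122 125 156  91  87 109 153 150 117 116 143 109 121 151 151 131 136 140 145 153 146 127 134 170 175 176]
```

Request:
{"method": "step_arm", "body": {
  "deltas": [255, 0, 0, 5, 0, 0, 0, 255, 0, 0, 3.9, 0, 0, 0, 255, 0, 0, 0, 0, 0, 0, 255, 0, 1, 0, 0, 0, 0, 255, 0, 0, 0, 0, 0, 0]
}}

```text
clock: 14.25
tcp_pos: [0.4944, 0.0352, 0.1153]
tool_rot: [[0.291, 0.957, 0.0], [0.957, -0.291, -0.0], [-0.0, 0.0, -1.0]]
contact_force: [-0.5, 0.6, -0.7]
width: 0.0146
finger_force: 107.5
```

Request:
{"method": "step_arm", "body": {
  "deltas": [255, 0, 1, 0, 0, 0, 0, 255, 0, 0.5, 0, 0, 0, 0, 255, 0, 0, 0, 0, 0, 0]
}}

```text
clock: 14.62
tcp_pos: [0.4957, 0.0348, 0.1153]
tool_rot: [[0.291, 0.957, 0.0], [0.957, -0.291, -0.0], [-0.0, 0.0, -1.0]]
contact_force: [0.9, 0.6, -1.0]
width: 0.0146
finger_force: 107.5
```

Request:
{"method": "step_arm", "body": {
  "deltas": [255, 0, 0.7, 0, 0, 0, 0, 255, 0, 0, 0, 0, 0, 0]
}}

```text
clock: 14.88
tcp_pos: [0.4961, 0.0346, 0.1152]
tool_rot: [[0.291, 0.957, -0.0], [0.957, -0.291, -0.0], [-0.0, -0.0, -1.0]]
contact_force: [-0.6, 0.4, -1.3]
width: 0.0147
finger_force: 107.5
```

Request:
{"method": "step_arm", "body": {
  "deltas": [255, 0, 0.7, 0, 0, 0, 0, 255, 0, 0, 0, 0, 0, 0]
}}

```text
clock: 15.12
tcp_pos: [0.4964, 0.0345, 0.1152]
tool_rot: [[0.291, 0.957, -0.001], [0.957, -0.291, 0.0], [-0.0, -0.001, -1.0]]
contact_force: [-2.2, 0.4, 0.6]
width: 0.0147
finger_force: 107.6
```

Request:
{"method": "step_arm", "body": {
  "deltas": [255, 0, 0.7, 0, 0, 0, 0, 255, 0, 0, 0, 0, 0, 0]
}}

```text
clock: 15.38
tcp_pos: [0.4973, 0.0343, 0.1152]
tool_rot: [[0.291, 0.957, -0.001], [0.957, -0.291, 0.0], [-0.0, -0.001, -1.0]]
contact_force: [-3.2, 1.3, 1.3]
width: 0.0146
finger_force: 107.7
```

Request:
{"method": "step_arm", "body": {
  "deltas": [255, 0, 0.7, 0, 0, 0, 0, 255, 0, 0, 0, 0, 0, 0]
}}

```text
clock: 15.62
tcp_pos: [0.498, 0.0341, 0.1152]
tool_rot: [[0.291, 0.957, -0.001], [0.957, -0.291, 0.0], [-0.0, -0.001, -1.0]]
contact_force: [-3.8, 1.9, 1.7]
width: 0.0144
finger_force: 107.7
```

Request:
{"method": "step_arm", "body": {
  "deltas": [255, 0, 0.7, 0, 0, 0, 0, 255, 0, 0, 0, 0, 0, 0]
}}

```text
clock: 15.88
tcp_pos: [0.4999, 0.0335, 0.1154]
tool_rot: [[0.291, 0.957, 0.002], [0.957, -0.291, -0.001], [-0.0, 0.002, -1.0]]
contact_force: [0.1, -1.0, -1.5]
width: 0.0142
finger_force: 107.5
```

Request:
{"method": "step_arm", "body": {
  "deltas": [255, 0, 1, 0, 0, 0, 0, 255, 0, 0.5, 0, 0, 0, 0, 255, 0, 0, 0, 0, 0, 0]
}}

```text
clock: 16.25
tcp_pos: [0.501, 0.0332, 0.1154]
tool_rot: [[0.291, 0.957, 0.001], [0.957, -0.291, -0.0], [-0.0, 0.001, -1.0]]
contact_force: [0.3, 0.4, -0.8]
width: 0.0149
finger_force: 107.5
```

Request:
{"method": "step_arm", "body": {
  "deltas": [255, 0, 1, 0, 0, 0, 0, 255, 0, 0, 0, 0, 0, 0]
}}

```text
clock: 16.5
tcp_pos: [0.5016, 0.033, 0.1153]
tool_rot: [[0.291, 0.957, 0.0], [0.957, -0.291, -0.0], [-0.0, 0.0, -1.0]]
contact_force: [-1.2, 0.2, -0.7]
width: 0.0149
finger_force: 107.5
```

Request:
{"method": "step_arm", "body": {
  "deltas": [255, 0, 1, 0, 0, 0, 0, 255, 0, 0, 0, 0, 0, 0]
}}

```text
clock: 16.75
tcp_pos: [0.5026, 0.0327, 0.1153]
tool_rot: [[0.291, 0.957, 0.0], [0.957, -0.291, -0.0], [-0.0, 0.001, -1.0]]
contact_force: [-0.4, -0.2, -0.9]
width: 0.0143
finger_force: 107.5
```

Request:
{"method": "step_arm", "body": {
  "deltas": [255, 0, 1, 0, 0, 0, 0, 255, 0, 0, 0, 0, 0, 0]
}}

```text
clock: 17.0
tcp_pos: [0.5033, 0.0325, 0.1152]
tool_rot: [[0.291, 0.957, -0.0], [0.957, -0.291, -0.0], [-0.0, -0.0, -1.0]]
contact_force: [-0.0, 0.9, -1.0]
width: 0.0149
finger_force: 107.5
```

Request:
{"method": "step_arm", "body": {
  "deltas": [255, 0, 1, 0, 0, 0, 0, 255, 0, 0, 0, 0, 0, 0]
}}

```text
clock: 17.25
tcp_pos: [0.5038, 0.0323, 0.1151]
tool_rot: [[0.291, 0.957, -0.001], [0.957, -0.291, 0.0], [-0.0, -0.001, -1.0]]
contact_force: [-2.5, 0.4, 0.9]
width: 0.0152
finger_force: 107.5
```

Request:
{"method": "step_arm", "body": {
  "deltas": [255, 0, 1, 0, 0, 0, 0, 255, 0, 0, 0, 0, 0, 0]
}}

```text
clock: 17.5
tcp_pos: [0.5044, 0.0321, 0.115]
tool_rot: [[0.291, 0.957, -0.002], [0.957, -0.291, 0.0], [-0.0, -0.002, -1.0]]
contact_force: [-3.8, 1.1, 1.2]
width: 0.0152
finger_force: 107.5
```

Request:
{"method": "step_arm", "body": {
  "deltas": [255, 0, 1, 0, 0, 0, 0, 255, 0, 0, 0, 0, 0, 0]
}}

```text
clock: 17.75
tcp_pos: [0.505, 0.0319, 0.1149]
tool_rot: [[0.291, 0.957, -0.002], [0.957, -0.291, 0.001], [-0.0, -0.002, -1.0]]
contact_force: [-5.0, 1.6, 0.4]
width: 0.0146
finger_force: 107.6
```

Request:
{"method": "step_arm", "body": {
  "deltas": [255, 0, 0.8, 0, 0, 0, 0, 255, 0, 0, 0, 0, 0, 0]
}}

```text
clock: 18.0
tcp_pos: [0.5053, 0.0318, 0.1148]
tool_rot: [[0.291, 0.957, -0.003], [0.957, -0.291, 0.001], [-0.0, -0.003, -1.0]]
contact_force: [-6.0, 2.1, 1.4]
width: 0.0147
finger_force: 107.7
```

Request:
{"method": "step_arm", "body": {
  "deltas": [255, 0, 1, 0, 0, 0, 0, 255, 0, 0, 0, 0, 0, 0]
}}

```text
clock: 18.25
tcp_pos: [0.5056, 0.0317, 0.1146]
tool_rot: [[0.291, 0.957, -0.004], [0.957, -0.291, 0.001], [-0.0, -0.005, -1.0]]
contact_force: [-6.9, 3.0, 2.6]
width: 0.0147
finger_force: 107.7
```

Request:
{"method": "step_arm", "body": {
  "deltas": [255, 0, 0.8, 0, 0, 0, 0, 255, 0, 0, 0, 0, 0, 0]
}}

```text
clock: 18.5
tcp_pos: [0.5059, 0.0316, 0.1145]
tool_rot: [[0.291, 0.957, -0.005], [0.957, -0.291, 0.001], [-0.0, -0.005, -1.0]]
contact_force: [-7.5, 3.3, 2.4]
width: 0.0151
finger_force: 107.8
```

Request:
{"method": "step_arm", "body": {
  "deltas": [255, 0, 1, 0, 0, 0, 0, 255, 0, 0, 0, 0, 0, 0]
}}

```text
clock: 18.75
tcp_pos: [0.5063, 0.0315, 0.1144]
tool_rot: [[0.291, 0.957, -0.006], [0.957, -0.291, 0.002], [-0.0, -0.007, -1.0]]
contact_force: [-8.9, 2.8, 4.2]
width: 0.0147
finger_force: 107.9
```

Request:
{"method": "step_arm", "body": {
  "deltas": [255, 0, 0.7, 0, 0, 0, 0, 255, 0, 0, 0, 0, 0, 0]
}}

```text
clock: 19.0
tcp_pos: [0.5065, 0.0314, 0.1144]
tool_rot: [[0.291, 0.957, -0.007], [0.957, -0.291, 0.002], [-0.0, -0.007, -1.0]]
contact_force: [-9.8, 3.8, 3.4]
width: 0.0149
finger_force: 108.0
```

```bash
python3 sh.py w8.png; python3 sh.py w9.png
```

```text
19.05 [ -0.63 -11.33  -4.52] [ 0.   14.07  0.82]
shoe [310.5, 116.5] 0.6
19.15 [  0.39 -10.34  -2.94] [ 0.   14.06  0.85]
shoe [309.6, 119.6] 0.98
```

Request:
{"method": "step_arm", "body": {
  "deltas": [255, 0, -3, 0, 0, 0, 0, 255, 0, -3, 0, 0, 0, 0, 255, 0, -2, 0, 0, 0, 0, 255, 0, 0, 0, 0, 0, 0, 255, 0, 0, 0, 0, 0, 0]
}}

```text
clock: 19.82
tcp_pos: [0.5035, 0.0324, 0.1156]
tool_rot: [[0.291, 0.957, 0.002], [0.957, -0.291, -0.0], [0.0, 0.002, -1.0]]
contact_force: [-0.2, -0.6, 0.3]
width: 0.0149
finger_force: 107.8
```

```bash
python3 sh.py w10.png; python3 - <<'E'
import cv2,numpy as np
np.set_printoptions(linewidth=250)
for n in ("w9","w10",):
    g=cv2.cvtColor(cv2.imread(f"pics/{n}.png"),6).astype(int); print(n,g[100:150,318:330].mean(1).round().astype(int));print(g[220,290:365:2])
E
```

```text
19.875 [-0.22 -0.46  1.1 ] [ 0.08 10.77 -0.27]
shoe [313.8, 118.5] 0.89
w9 [150 151 152 151 151 150 151 151 151 151 151 151 151 150 150 148 144 140 135 108  65  45  48  47  48  48  49  48  48  49  54  76  75  75  75  75  74  75  75  96 130 131 130 131 130 130 131 130 129 119]
[152 154 152 153 154 147 145 131 104 114 115 136 147 148  83  79  95 140 144 112 148 152 159 165 174 171 170 170 170 170 170 174 171 170 171 172 170 172]
w10 [151 151 151 152 153 152 151 152 152 152 152 151 151 151 152 151 149 145 141 136 101  58  48  48  48  49  49  50  48  49  52  63  75  75  75  75  74  75  73  79 101 119 119 118 118 119 118 118 110  82]
[172 137 157 154 158 154 151 137 141 104 129 120 136 149 126  82  83 124 138 137 116 147 151 150 150 168 171 169 173 172 172 173 170 175 171 173 171 170]
```

Request:
{"method": "step_arm", "body": {
  "deltas": [255, 0, 0, -15, 0, 0, 0, 255, 0, 0, -30, 0, 0, 0, 255, 0, 0, -35, 0, 0, 0, 255, -40, 3.7, 0, 0, 0, 0, 255, -50, 4.5, 0, 0, 0, 0]
}}

```text
clock: 20.55
tcp_pos: [0.4852, -0.0564, 0.1972]
tool_rot: [[0.289, 0.957, 0.003], [0.957, -0.289, -0.001], [-0.0, 0.004, -1.0]]
contact_force: [0.9, 0.1, -0.7]
width: 0.0148
finger_force: 107.8
```

Request:
{"method": "step_arm", "body": {
  "deltas": [255, -55, 4.5, 0, 0, 0, 0, 255, -55, 4.5, 0, 0, 0, 0, 255, -45, 4.5, 0, 0, 0, -8, 255, 0, 0, 0, 0, 0, -10, 255, 0, 0, 0, 0, 0, -10]
}}

```text
clock: 21.18
tcp_pos: [0.4521, -0.2093, 0.1965]
tool_rot: [[-0.196, 0.981, 0.001], [0.981, 0.196, -0.001], [-0.001, 0.001, -1.0]]
contact_force: [-0.9, -0.2, -0.7]
width: 0.0149
finger_force: 107.8
```

Request:
{"method": "step_arm", "body": {
  "deltas": [255, 0, 0, 0, 0, 0, -9, 255, 0, 0, 0, 0, 0, 0, 255, 0, 0, 0, 0, 0, 0]
}}

```text
clock: 21.55
tcp_pos: [0.4523, -0.2081, 0.1959]
tool_rot: [[-0.341, 0.94, 0.001], [0.94, 0.341, -0.001], [-0.001, 0.0, -1.0]]
contact_force: [-0.3, -0.7, -1.1]
width: 0.0148
finger_force: 107.8
```

```bash
python3 look.py w11 tool_block blade; python3 - <<'E'
from h import *
s=readout.sense();R=np.array(s["tool_rot"]);p=np.array(s["tcp_pos"]);print(R)
print("to block, tool mm:",R.T@(np.array([.4531,-.2083,.067])-p)*1000, "yaw x",np.degrees(np.arctan2(R[1,0],R[0,0])))
im=cv2.imread("pics/w11.png"); cv2.imwrite("pics/w11c.png",cv2.resize(im[120:300,200:440],(800,600),interpolation=2))
E
```

```text
tool_block [448.7 173. ] 0.87 [array([ 0.5692, -0.1685,  0.    ]), array([ 0.5666, -0.168 ,  0.006 ]), array([ 0.5482, -0.1641,  0.05  ]), array([ 0.5419, -0.1627,  0.065 ])]
tool_block [321.7 171.4] 0.71 [array([ 0.4529, -0.2091,  0.    ]), array([ 0.4525, -0.2078,  0.006 ]), array([ 0.4491, -0.1986,  0.05  ]), array([ 0.4479, -0.1954,  0.065 ])]
blade [320.7 219.8] 0.57 [array([ 0.469 , -0.2563, -0.    ]), array([ 0.4683, -0.2542,  0.006 ]), array([ 0.4628, -0.2388,  0.05  ]), array([ 0.4609, -0.2336,  0.065 ])]
21.7 [ 0.4521 -0.208   0.1955] [ 0.2574  0.8762 -0.9621]
[[-3.42201447e-01  9.39626595e-01  1.78079287e-04]
 [ 9.39626561e-01  3.42201485e-01 -2.62980678e-04]
 [-3.08042636e-04  7.73356594e-05 -9.99999950e-01]]
to block, tool mm: [ -0.58760491   0.81209628 128.48367226] yaw x 110.01105598741638
```

View pics/w11c.png

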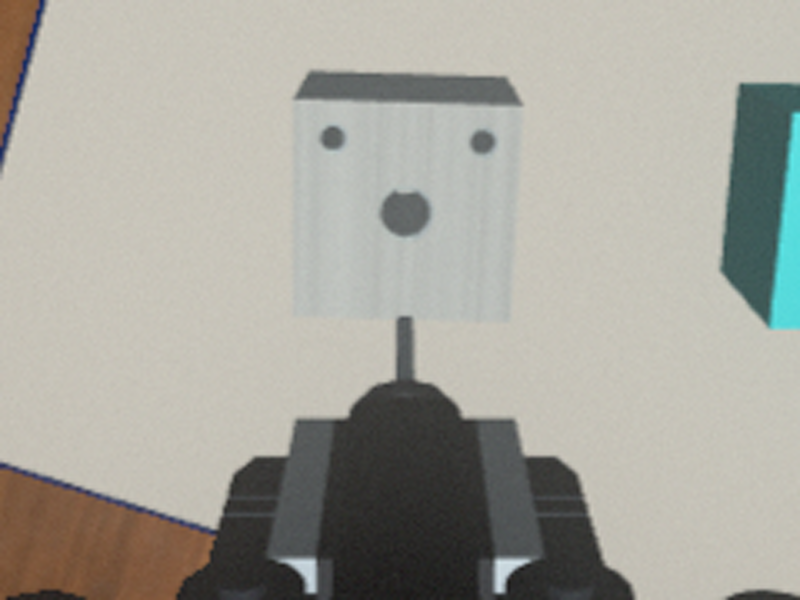

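The empty hole is at crop (405,212) and the blade tip at (405,317), in line with each other.

```bash
python3 - <<'E'
from h import *
import pickle
m=pickle.load(open("w11.pkl","rb"))["m"];s=readout.sense();R=np.array(s["tool_rot"]);p=np.array(s["tcp_pos"])
f=lambda x,y,z:(R.T@(atz(ray("",(200+x/3.3333,120+y/3.3333),m),z)-p))*1000
print("hole",f(405,212,.05),"tip near edge",f(405,317,p[2]-.061),f(381,212,.05),f(430,212,.05))
E
```

```text
hole [ -0.47755382   0.1971822  145.48359166] tip near edge [ 1.69445261  0.18211066 60.9994952 ] [ -0.47228938  -5.80445832 145.4831259 ] [ -0.48303744   6.44870339 145.48407681]
```

Request:
{"method": "step_arm", "body": {
  "deltas": [255, 0.4, 0.3, 40, 0, 0, 0, 255, 0, 0, 35, 0, 0, 0, 255, 0, 0, 10, 0, 0, 0, 255, 0, 0, 8, 0, 0, 0, 255, 0, 0, 0, 0, 0, 0]
}}

```text
clock: 22.32
tcp_pos: [0.4526, -0.2078, 0.1028]
tool_rot: [[-0.343, 0.939, 0.001], [0.939, 0.343, -0.0], [-0.001, 0.0, -1.0]]
contact_force: [0.5, -0.7, -0.9]
width: 0.0147
finger_force: 107.8
```

Request:
{"method": "step_arm", "body": {
  "deltas": [255, 0, 0, 12, 0, 0, 0, 255, 0, 0, 10, 0, 0, 0, 255, 0, 0, 8, 0, 0, 0, 255, 0, 0, 0, 0, 0, 0]
}}

```text
clock: 22.82
tcp_pos: [0.4516, -0.2071, 0.0714]
tool_rot: [[-0.343, 0.939, -0.001], [0.939, 0.343, 0.001], [0.001, -0.001, -1.0]]
contact_force: [-0.4, -0.3, -1.2]
width: 0.0148
finger_force: 107.8
```

Free so far. Lowering the last few millimetres.

Request:
{"method": "step_arm", "body": {
  "deltas": [255, 0, 0, 3, 0, 0, 0, 255, 0, 0, 0.8, 0, 0, 0, 255, 0, 0, 0, 0, 0, 0]
}}

```text
clock: 23.2
tcp_pos: [0.4523, -0.2076, 0.0686]
tool_rot: [[-0.343, 0.939, 0.0], [0.939, 0.343, -0.0], [-0.0, 0.0, -1.0]]
contact_force: [-0.3, 0.4, -1.1]
width: 0.0149
finger_force: 107.8
```

Request:
{"method": "step_arm", "body": {
  "deltas": [255, 0, 0, 1, 0, 0, 0, 255, 0, 0, 0.6, 0, 0, 0, 255, 0, 0, 0, 0, 0, 0]
}}

```text
clock: 23.58
tcp_pos: [0.4523, -0.2076, 0.0671]
tool_rot: [[-0.343, 0.939, 0.0], [0.939, 0.343, -0.0], [-0.0, 0.0, -1.0]]
contact_force: [-0.2, 0.1, 1.3]
width: 0.0151
finger_force: 108.1
```

Request:
{"method": "step_arm", "body": {
  "deltas": [200, 0, 0, 0, 0, 0, 0, 160, 0, 0, 0, 0, 0, 0, 80, 0, 0, 0, 0, 0, 0, 0, 0, 0, 0, 0, 0, 0, 0, 0, 0, 0, 0, 0, 0]
}}

```text
clock: 24.2
tcp_pos: [0.4522, -0.2075, 0.0669]
tool_rot: [[-0.343, 0.939, 0.0], [0.939, 0.343, -0.0], [-0.0, 0.0, -1.0]]
contact_force: [0.3, -0.9, -0.5]
width: 0.0837
finger_force: 0.0
```

Request:
{"method": "step_arm", "body": {
  "deltas": [0, 0, 0, 0, 0, 0, 0, 0, 0, 0, -15, 0, 0, 0, 0, 0, 0, -35, 0, 0, 0, 0, 0, 0, -50, 0, 0, 0, 0, 0, 0, -30, 0, 0, 0]
}}

```text
clock: 24.82
tcp_pos: [0.453, -0.2081, 0.2006]
tool_rot: [[-0.343, 0.939, 0.003], [0.939, 0.343, -0.002], [-0.003, 0.002, -1.0]]
contact_force: [0.8, 0.2, 0.4]
width: 0.0855
finger_force: 0.0
```

Request:
{"method": "step_arm", "body": {
  "deltas": [0, 0, 0, 0, 0, 0, 0, 0, 0, 0, 0, 0, 0, 0]
}}

```text
clock: 25.08
tcp_pos: [0.4519, -0.2074, 0.1968]
tool_rot: [[-0.343, 0.939, -0.0], [0.939, 0.343, 0.0], [0.0, -0.0, -1.0]]
contact_force: [0.5, -0.1, -0.6]
width: 0.0853
finger_force: 0.0
```

```bash
python3 look.py w12 blade tool_block; python3 - <<'E'
from h import *
s=readout.sense();R=np.array(s["tool_rot"]);p=np.array(s["tcp_pos"]);m=imaging.camera_model("wrist")
for d in imaging.trace("wrist","blade")[:2]:
    r=d["region"];ys,xs=np.where(r);print(d["score"],d["position"],xs.min(),xs.max(),ys.min(),ys.max())
    c=[xs[ys==y].mean() for y in (ys.min()+4,ys.max()-4)];print("axis cols",c)
g=cv2.cvtColor(cv2.imread("pics/w12.png"),6);print(g[150:230:4,300:344:2])
# expected image of upright blade's top face and base
f=200/np.tan(np.radians(m["fov_y"])/2);Ti=np.linalg.inv(np.array(m["T"]))
for z in (.056,.114):
  for dx in (-10,10):
    w=np.array([.4523,-.2076,z])+R[:,0]*dx/1000;q=Ti[:3,:3]@w+Ti[:3,3];print(z,dx,f*q[0]/q[2]+m["cx"],f*q[1]/q[2]+m["cy"])
E
```

```text
blade [319.5 171.8] 0.59 [array([ 0.4506, -0.2094,  0.    ]), array([ 0.4502, -0.2082,  0.006 ]), array([ 0.4471, -0.1989,  0.05  ]), array([ 0.446 , -0.1957,  0.065 ])]
tool_block [320.2 171.5] 0.96 [array([ 0.4512, -0.2089,  0.    ]), array([ 0.4507, -0.2077,  0.006 ]), array([ 0.4475, -0.1984,  0.05  ]), array([ 0.4464, -0.1953,  0.065 ])]
tool_block [443.6 171.8] 0.74 [array([ 0.5637, -0.168 ,  0.    ]), array([ 0.5613, -0.1675,  0.006 ]), array([ 0.5435, -0.1635,  0.05  ]), array([ 0.5375, -0.1622,  0.065 ])]
25.225 [ 0.4514 -0.207   0.1957] [ 0.1626 -0.3421  0.4474]
0.92 [319.4, 199.3] 311 333 174 219
axis cols [np.float64(322.0), np.float64(322.0)]
[[121 120 120 116 110 109 109 105 103 102 103  99  97  99  95  94  96  94
   95  99  93  95]
 [180 180 180 178 176 173 179 174 177 179 175 175 178 174 172 174 179 178
  174 176 177 174]
 [139 167 180 176 175 172 174 172 173 176 175 178 175 170 173 172 180 177
  175 178 176 171]
 [ 92  98 170 175 174 173 177 172 173 175 175 175 172 173 173 176 176 177
  173 177 165  91]
 [172 177 180 176 176 172 175 172 172 177 176 176 177 172 172 17
[... 910 characters left out ...]
3  75  78  77  78  71  65 164
  179 178 174 175]
 [181 182 180 177 173  90  63  67  71  73  74  75  74  75  75  71  67 170
  177 178 177 174]
 [178 181 181 179 174 108  66  68  70  70  71  74  73  73  72  71  69 173
  176 174 177 175]
 [182 182 180 185 182 181 121  76  68  67  67  68  68  67  73  99 168 181
  183 181 181 181]
 [183 180 181 182 184 181 183 181 182 181 181 183 181 185 182 182 184 181
  183 184 181 183]
 [182 184 183 183 182 182 185 183 181 185 183 181 183 183 182 182 182 182
  181 182 185 182]]
0.056 -10 322.47212433757403 198.2943227386576
0.056 10 322.5076289409882 174.6469125306106
0.114 -10 322.55020878565284 223.1863692330899
0.114 10 322.59608515460775 194.53535946369436
```

```bash
python3 -c "
from bench import finish_job
print(finish_job())"
```

```text
the job is handed in; nothing more can be done
None
```

The brake is taken up: on the third stroke the star wheel came up firm at about 10.5 N, with the shoe's gap to the rim closed in the wrist picture. The blade is upright in its aluminium block again, the dish, vial and bottle were not touched, and I handed the job in at about 25 s.

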